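Load the swatch carousel and hold its index plunger open

TASK

Two nail-colour sample sleeves stand on the salon desk: slide the one that fits (wide bore) onto the bare post of the swatch carousel, right down until it sits on the disc, and put the one too tight for the post (black, narrow bore) in the grey reject tray, without disturbing the bottles or the brush pot. Only when both are sorted, take the red knob of the sprung index plunger, pull it straight up as far as it goes so that the pin is clear of its hole, and hold it there: finish while still gripping the knob, fully pulled, so that a colleague can turn the carousel.

Things in the scene. Friction and masses are not known exactly. Their poses are not given: they have to be found in the camera images.
- carousel: Fixed swatch carousel: white disc 210 mm across, top 40 mm above the desk; origin on the desk under its centre. Bare post 70 mm from the centre along -x; plunger 90 mm along +x, in a dark bracket reaching 136 mm out. Four more posts on the 70 mm circle, 72 degrees apart, carry fixed coloured sleeves (32 mm wide, post tips 80 mm above the desk). Brass hub at the centre, 40 mm wide, 56 mm high.
- post_seat (a point): Where the fitting sleeve's centre lies when it is fully home on the bare post: on the post's axis, 22.5 mm above the disc (62.5 mm above the desk). The post is upright steel, 16 mm in diameter, 40 mm tall (tip 80 mm above the desk), its top 6 mm tapering to 8 mm.
- wide_sleeve: The fitting sleeve (see wide_center); origin at the centre of its underside.
- wide_center (a point): Centre, half-way up, of the fitting sleeve: loose pink tube standing upright, 32 mm outside diameter, 45 mm tall, open bore 21 mm (5 mm wider than the post), about 50 g; z along its axis.
- narrow_sleeve: The too-tight sleeve (see narrow_center); origin at the centre of its underside.
- narrow_center (a point): Centre, half-way up, of the too-tight sleeve: loose black tube standing upright, 32 mm outside diameter, 45 mm tall, bore 11 mm (will not go over the 16 mm post), about 60 g; z along its axis.
- tray: Fixed grey open reject tray, 120 x 120 x 30 mm, walls and floor about 5 mm; origin under its centre on the desk.
- knob_center (a point): Red ribbed pull knob of the plunger: upright cylinder, 26 mm diameter, 30 mm tall; this is its centre, 110 mm above the desk when seated. Below it an 18 mm wide barrel 18 mm tall, then the bracket arm (32 mm wide, top 77 mm above the desk). It moves only straight up and springs back if let go.
- plunger (a joint): Plunger lift in m: 0 = pin seated 8 mm deep in the disc, 0.016 = fully pulled against its stop. The spring pulls down with about 5.5 N at 0, rising to about 10 N at 0.016 (a firm grip of some 30 N holds it).
- polish: Bystander: small red bottle with black cap, 32 mm wide, 75 mm tall, origin under its centre; leave alone.
- remover: Bystander: white bottle, 50 mm wide, 130 mm tall, origin under its centre; leave alone.
- brush_pot: Bystander: clear pot 64 mm wide, with brushes up to 135 mm tall, origin under its centre; leave alone.
There are look-alikes about, which are no part of the job. Leave any blue look-alike of the narrow_sleeve alone.

How it is judged:
By the outcome, as a careful person would: the job done as asked, in the order asked, and still so for the second after the job is handed in, while the arm keeps its last pose, push and grip.
It also fails if it takes over 59 s, if anything falls off the work surface, if the arm or the gripper's body presses on something with over 40 N, if the wrist force passes 120 N, or if a joint passes its speed limit or range.

ROBOT

A 6-joint arm with a two-finger parallel gripper is mounted at the origin on the work surface. World frame = base frame: x ahead of the robot, y to its left, z up, the work surface at z = 0. Lengths are in m, angles in rad, forces in N, time in s.
With the tool pointing down it reaches from about 0.375 to 0.925 m from the base axis. Payload 5.7 kg.
Tool frame: the origin (TCP) lies between the finger pads; the fingertips stand 19 mm ahead of it and the grasp point (between the pads) is the TCP; z points along the fingers, y is the direction in which the jaws open and shut (so a half turn about z gives the same grasp; the last joint's range is limited). The gripper opens to 88 mm and grips with 3 to 60 N. Pads are 20 mm wide; open, the fingers measure 115 mm over their backs; the gripper's body (75 mm by 178 mm) begins 61 mm behind the grasp point.
Start: joints at [1.192, 0.359, 1.51, -0, 1.272, -0.115], TCP at [0.156, 0.579, 0.242] pointing down, gripper open.
Joint ranges: [-2.97, 2.97], [-1.01, 2.36], [0.21, 2.38], [-0.96, 4.11], [0.2, 2.71], [-2.98, 2.98]. Speed limits (rad/s): [2.39, 2.39, 3.14, 3.14, 3.14, 3.14].

INTERFACE

Orientations are given as a rotation vector (axis times angle).
In Python, from rig import observe, imaging, manip gives the robot as it stands.
- The arm moves only by the tool servo_tool, never from a script. Its argument "motion" is a list of rows, each an object with "offset": the shift along the world's x, y, z in units of 0.1 m (1.0 is 0.1 m), a list of three; "roll": the turn about the world's z in units of 30 degrees (1.0 is 30 degrees); "claw": the finger opening in mm, from 0 to 87.8. In form: [{"offset": [x, y, z], "roll": roll, "claw": claw}, ...]. A call has 1 to 8 rows; each row shifts and turns the pose as measured when the row begins; what a row does not reach is not made up. A row lasts 1/10 s, in which the tool goes at most 50 mm and 8.59 degrees, less where a joint would pass 70% of its speed; a pose out of reach is approached as far as the arm can. A call with a number of a shift or a turn outside -1 to 1 is refused whole. A call with a gripper value outside its range is refused whole. The fingers move at their own pace and stop on an object; the grip force is fixed at half the most. Time passes only in rows, so rows that do not move let the fingers close. It gives the time, the measured TCP pose, the force and the opening at its end, in the units of the state.
- observe(): the state, without advancing time (a new reading comes with each control period).
- imaging.camera(name): name is "scene" or "top"; returns a dict with "color" (420x560x3 uint8, red, green, blue), "z_map" (420x560 float32, m along the optical axis (not along the pixel's ray), 0 where there is no reading), "intrinsics" (3x3 intrinsics, pixels), "D" ([k1, k2, p1, p2, k3] as OpenCV has them; the pictures are not rectified), "R" (3x3) and "t" (3): a world point X has camera coordinates R X + t. Camera axes: x right, y down, z forward; pixel columns grow to the right and rows downward; lengths in m; the calibration is good to about 2 mm. A picture is of the moment at which its call begins.
- manip.sign_off(): hands the job in, once; it reports no verdict.
The state is a dict: "time": time; "qpos": joint angles; "joint_velocities": joint speeds; "effort": joint torques, N m; "eef_pos": TCP position; "eef_rot": TCP orientation; "force": force on the tool from outside, world axes, zero at the start; "wrist_torque": the same for the moment, N m; "width": finger opening in m.
Only numpy, scipy, OpenCV 4.12 (cv2) and the standard library are available. Lean on these libraries where they do the work, as an engineer would, in place of code of your own. Each camera call takes 0.05 s, during which the arm holds its last target.

## Working session

There is one attempt and no reset: what is moved stays moved. The work goes in short steps, Python scripts to look and compute and a tool call to move; the robot and the scene stay as the last step left them, time stands still between calls to the robot, and variables do not carry over. Pictures are saved under pics/ and viewed, and the job is handed in when it is done.

Besides the shell and the picture viewer there is one more tool, called after "Request:" as a command line: name --argument value ..., lists and objects as JSON in quotes. servo_tool: Moves the arm, as the interface text tells. Its arguments: {"type":"object","properties":{"motion":{"type":"array","items":{"type":"object","properties":{"offset":{"type":"array","items":{"type":"number","minimum":-1,"maximum":1}},"roll":{"type":"number","minimum":-1,"maximum":1},"claw":{"type":"number"}}}}},"required":["motion"]}

```bash
mkdir -p pics; ls
cat > h.py <<'E'
import numpy as np, cv2
from rig import observe, imaging, manip
def grab(n):
    c=imaging.camera(n); return c
def save(c,name,crop=None,s=1):
    im=c["color"][:,:,::-1]
    if crop: x0,y0,x1,y1=crop; im=im[y0:y1,x0:x1]
    im=cv2.resize(im,None,fx=s,fy=s,interpolation=cv2.INTER_CUBIC); cv2.imwrite("pics/"+name,im)
def ray(c,uv):
    uv=np.array(uv,float).reshape(-1,1,2)
    n=cv2.undistortPoints(uv,np.array(c["intrinsics"]),np.array(c["D"])).reshape(-1,2)
    d=np.c_[n,np.ones(len(n))]@np.array(c["R"]); o=-np.array(c["R"]).T@np.array(c["t"]); return o,d
def onplane(c,uv,z):
    o,d=ray(c,uv); return o+d*((z-o[2])/d[:,2])[:,None]
def proj(c,X):
    r,_=cv2.Rodrigues(np.array(c["R"])); return cv2.projectPoints(np.array(X,float).reshape(-1,1,3),r,np.array(c["t"]),np.array(c["intrinsics"]),np.array(c["D"]))[0].reshape(-1,2)
def cloud(c):
    z=c["z_map"];v,u=np.mgrid[:z.shape[0],:z.shape[1]]
    o,d=ray(c,np.c_[u.ravel(),v.ravel()]); P=o+d*z.ravel()[:,None]; P[z.ravel()==0]=np.nan
    return P.reshape(*z.shape,3)
E
python3 - <<'E'
from h import *
import pickle
D={}
for n in("scene","top"):
    c=grab(n);save(c,n+"0.png",s=1.4);D[n]=c
    print(n,-np.array(c["R"]).T@c["t"],np.array(c["R"])[2])
pickle.dump(D,open("d0.pkl","wb"))
print(observe())
E
```

```text
pics
scene [ 1.30993368 -0.51002806  1.16468062] [-0.52856479  0.37081891 -0.7636181 ]
top [0.35989855 0.00330372 1.31544505] [ 0.16447014 -0.01336896 -0.98629146]
{'time': 0.1, 'qpos': array([ 1.19188820e+00,  3.59443916e-01,  1.51130109e+00, -9.83973952e-06,
        1.27250371e+00, -1.15094017e-01]), 'joint_velocities': array([-3.97586428e-05, -3.88171569e-04, -3.57275704e-03,  6.65166767e-04,
        5.26354301e-04,  3.16885739e-04]), 'effort': array([-6.54940359e-04, -5.16351092e+01, -2.71405327e+01,  6.74931798e-02,
        2.75971211e-02, -4.97253524e-06]), 'eef_pos': array([0.15624924, 0.57869506, 0.24089591]), 'eef_rot': array([-4.13140864e-01, -3.11390848e+00,  2.52568207e-03]), 'force': array([-0.17985564, -0.65158011,  1.16248832]), 'wrist_torque': array([ 0.02776042, -0.02031453,  0.00336099]), 'width': 0.08791940802320393}
```

View pics/scene0.png

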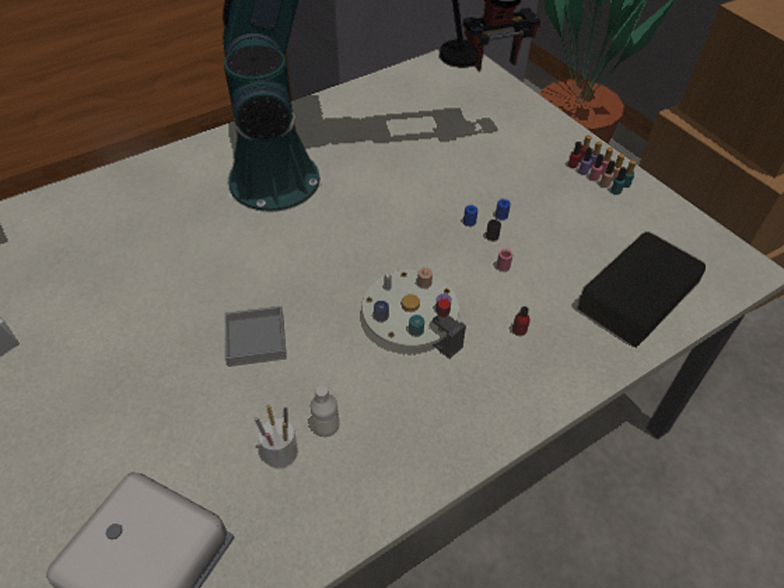

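View pics/top0.png

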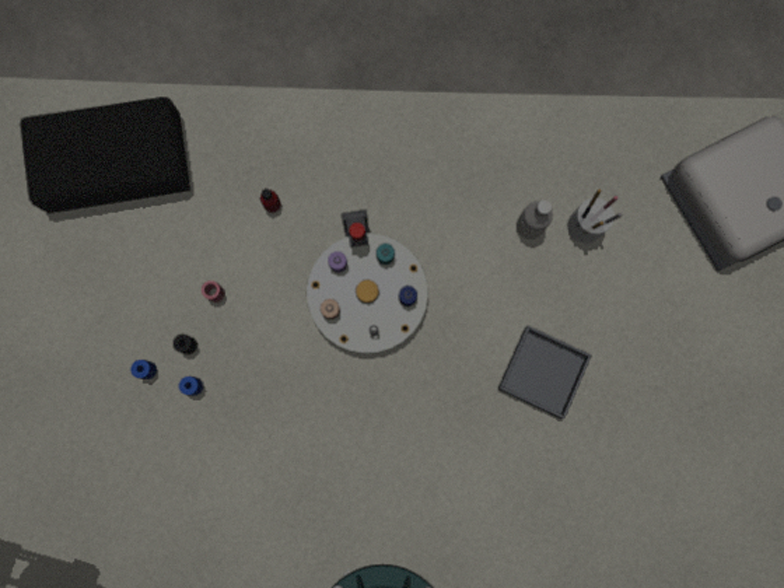

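Scene (1.4x): pink open tube at (505,260), black at (494,230), blue look-alikes at (471,215) and (503,208), bare post (388,282), knob (444,308), tray (255,335). In the top view: pink (212,291), black (185,344), blues (143,370) and (190,386), bare post (374,330), knob (357,231), tray (545,372). The black one is the narrow sleeve. I'll leave the blue ones alone.

```bash
cat > m.py <<'E'
from h import *
import pickle
D=pickle.load(open("d0.pkl","rb"))
s=1.4
t=D["top"];sc=D["scene"]
P=cloud(t)
hsv=cv2.cvtColor(t["color"],cv2.COLOR_RGB2HSV)
def blob(c,x,y,mask,name,z,w=18):
    x,y=int(x/s),int(y/s)
    m=np.zeros(mask.shape,np.uint8);m[y-w:y+w,x-w:x+w]=mask[y-w:y+w,x-w:x+w]
    n,l,st,ce=cv2.connectedComponentsWithStats(m)
    i=1+np.argmax(st[1:,4]);print(name,st[i],ce[i].round(1),onplane(c,[ce[i]],z).round(4))
    return l==i
for nm,c in D.items():
    PP=cloud(c); zz=np.nan_to_num(PP[...,2],nan=0)
    pts=dict(top=dict(pink=(212,291),black=(185,344),blue1=(143,370),blue2=(190,386),polish=(270,200),knob=(357,231),hub=(367,291),post=(374,330)),
     scene=dict(pink=(505,260),black=(494,230),blue1=(471,215),blue2=(503,208),polish=(521,322),knob=(444,308),hub=(411,302),post=(388,282)))[nm]
    for k,(x,y) in pts.items():
        u,v=int(x/s),int(y/s);w=14 
        R=PP[v-w:v+w,u-w:u+w].reshape(-1,3)
        h={'pink':.045,'black':.045,'blue1':.045,'blue2':.045,'polish':.075,'knob':.125,'hub':.056,'post':.08}[k]
        q=R[np.abs(R[:,2]-h)<(.006)]
        if len(q): print(nm,k,len(q),'mid',((q.min(0)+q.max(0))/2).round(4),'mean',q.mean(0).round(4),'ext',(q.max(0)-q.min(0)).round(3))
save(t,"tcrop.png",(80,180,190,300),6);save(sc,"scrop.png",(310,130,400,210),7)
save(t,"tcar.png",(210,140,320,260),6)
E
python3 m.py
```

```text
scene pink 46 mid [0.5672 0.3053 0.0445] mean [0.5683 0.3053 0.0437] ext [0.035 0.03  0.01 ]
scene black 63 mid [0.4508 0.3438 0.0437] mean [0.469  0.3448 0.0439] ext [0.082 0.037 0.008]
scene blue1 51 mid [0.4351 0.3318 0.0451] mean [0.4154 0.3318 0.0437] ext [0.09  0.034 0.011]
scene blue2 86 mid [0.4515 0.3808 0.0444] mean [0.451  0.3854 0.0442] ext [0.071 0.095 0.011]
scene polish 25 mid [0.7328 0.2161 0.0749] mean [0.7331 0.2148 0.0743] ext [0.019 0.017 0.012]
scene knob 60 mid [0.6587 0.0562 0.1251] mean [0.6607 0.0567 0.1243] ext [0.026 0.026 0.01 ]
scene hub 137 mid [0.547  0.0603 0.0557] mean [0.5673 0.0455 0.0554] ext [0.087 0.084 0.011]
scene post 10 mid [0.5045 0.0253 0.0779] mean [0.5065 0.0248 0.0782] ext [0.016 0.011 0.008]
top pink 92 mid [0.5655 0.3047 0.044 ] mean [0.5659 0.3049 0.0438] ext [0.032 0.031 0.01 ]
top black 134 mid [0.4727 0.3465 0.0445] mean [0.4728 0.347  0.0442] ext [0.029 0.033 0.011]
top blue1 130 mid [0.4293 0.4121 0.0451] mean [0.4294 0.4117 0.0443] ext [0.028 0.031 0.012]
top blue2 134 mid [0.4029 0.3322 0.0453] mean [0.403  0.3317 0.0444] ext [0.028 0.034 0.011]
top polish 36 mid [0.7307 0.2137 0.0748] mean [0.73   0.2145 0.0751] ext [0.016 0.015 0.01 ]
top knob 97 mid [0.6569 0.0564 0.1245] mean [0.6566 0.0569 0.1243] ext [0.025 0.025 0.009]
top hub 216 mid [0.5691 0.0396 0.0557] mean [0.5685 0.0397 0.0555] ext [0.04  0.036 0.011]
top post 22 mid [0.4999 0.0266 0.0791] mean [0.4996 0.0255 0.0772] ext [0.014 0.014 0.01 ]
```

```bash
python3 -c "
import cv2,numpy as np
a=cv2.imread('pics/tcrop.png');b=cv2.imread('pics/scrop.png');print(a.shape,b.shape)
c=cv2.imread('pics/tcar.png')
f=lambda i:cv2.resize(i,(390,400))
cv2.imwrite('pics/both.png',np.hstack([cv2.convertScaleAbs(f(a),alpha=1.8),cv2.convertScaleAbs(f(b),alpha=1.5)]))"
```

```text
(720, 660, 3) (560, 630, 3)
```

View pics/both.png

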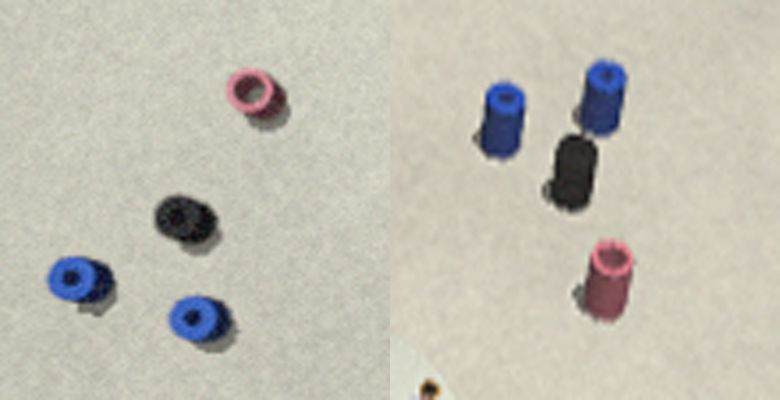

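View pics/tcar.png

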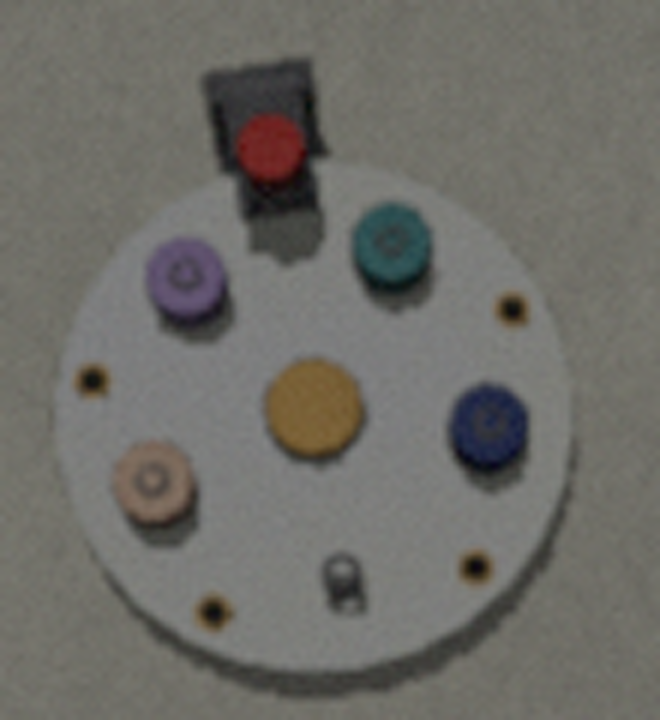

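The enlarged crops show a pink wide-bore tube, the black narrow tube and two blue look-alikes. The heights and widths match the ones given, and knob, hub and post lie where expected: 90 mm and 70 mm from the centre, in line. Next I measure the tray and compare the two views.

```bash
cat > m2.py <<'E'
from h import *
import pickle
D=pickle.load(open("d0.pkl","rb"));s=1.4
for n,q in (("top",[(527,328),(590,356),(562,417),(500,390)]),("scene",[(226,310),(282,308),(286,354),(228,363)])):
    X=onplane(D[n],np.array(q)/s,.03 if n=="top" else .03);print(n,X.round(3).tolist(),X.mean(0).round(4))
c=D["scene"];P=cloud(c);R=P[158:172,345:362].reshape(-1,3)
hsv=cv2.cvtColor(c["color"],cv2.COLOR_RGB2HSV)
m=(c["color"].max(2)<60)[140:185,335:365];q=P[140:185,335:365][m];q=q[(abs(q[:,2]-.045)<.006)&(abs(q[:,1]-.346)<.03)&(abs(q[:,0]-.473)<.03)]
print(len(q),(q.min(0)+q.max(0))/2)
E
python3 m2.py
```

```text
top [[0.513, -0.239, 0.03], [0.467, -0.346, 0.03], [0.363, -0.296, 0.03], [0.406, -0.192, 0.03]] [ 0.4373 -0.2683  0.03  ]
scene [[0.36, -0.292, 0.03], [0.42, -0.19, 0.03], [0.532, -0.239, 0.03], [0.487, -0.346, 0.03]] [ 0.4496 -0.2669  0.03  ]
52 [0.47719138 0.34579887 0.04365358]
```

Request:
servo_tool --motion '[{"offset": [0.4, -0.27, -0.05], "roll": 0, "claw": 87}, {"offset": [0.4, -0.27, -0.05], "roll": 0, "claw": 87}, {"offset": [0.4, -0.27, -0.05], "roll": 0, "claw": 87}, {"offset": [0.4, -0.27, -0.05], "roll": 0, "claw": 87}, {"offset": [0.4, -0.27, -0.05], "roll": 0, "claw": 87}, {"offset": [0.4, -0.27, -0.05], "roll": 0, "claw": 87}, {"offset": [0.4, -0.27, -0.05], "roll": 0, "claw": 87}, {"offset": [0.4, -0.27, -0.05], "roll": 0, "claw": 87}]'

```text
time: 0.9
eef_pos: [0.4787, 0.3575, 0.1978]
eef_rot: [-0.394, -3.112, 0.002]
force: [1.1, 0.3, 0.4]
width: 0.0865
```

Request:
servo_tool --motion '[{"offset": [0.4, -0.25, 0], "roll": 0, "claw": 87}, {"offset": [0.4, -0.24, 0], "roll": 0, "claw": 87}, {"offset": [0, 0, 0], "roll": 0, "claw": 87}]'

```text
time: 1.2
eef_pos: [0.5658, 0.3015, 0.1956]
eef_rot: [-0.403, -3.112, 0.005]
force: [-0.0, 0.7, 0.4]
width: 0.0872
```

Request:
servo_tool --motion '[{"offset": [0.0, 0.03, -0.4], "roll": 0, "claw": 87}, {"offset": [0, 0, -0.4], "roll": 0, "claw": 87}, {"offset": [0, 0, -0.4], "roll": 0, "claw": 87}, {"offset": [0, 0, -0.3], "roll": 0, "claw": 87}, {"offset": [0, 0, 0], "roll": 0, "claw": 87}]'

```text
time: 1.7
eef_pos: [0.5653, 0.3042, 0.0415]
eef_rot: [-0.409, -3.111, 0.002]
force: [-0.9, -1.2, 0.1]
width: 0.0868
```

Run:
```python
from h import *
for n,cr in (("top",(110,150,200,250)),):
    c=grab(n);save(c,"g1.png",cr,6);e=observe()["eef_pos"];print(e,proj(c,e))
```

```text
[0.56639884 0.30475189 0.04334452] [[150.3953524  206.18599598]]
```

View pics/g1.png

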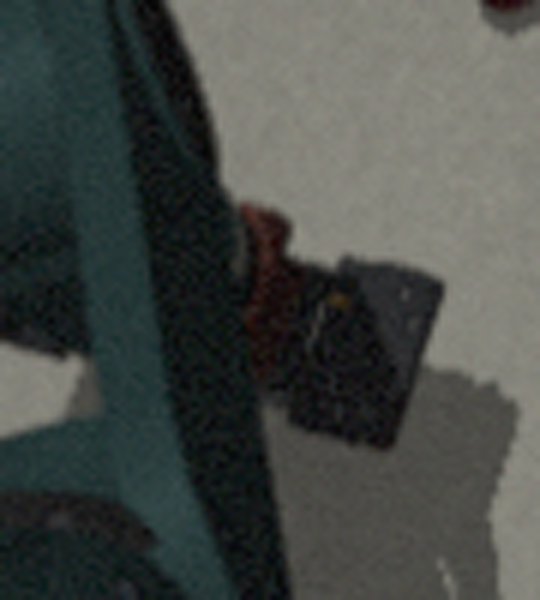

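The top picture shows only the gripper from above at about pixel (150,206) and hides the sleeve. The pose agrees with my measurement, so I lower and close.

Request:
servo_tool --motion '[{"offset": [0, 0, -0.13], "roll": 0, "claw": 87}, {"offset": [0, 0, 0], "roll": 0, "claw": 30}, {"offset": [0, 0, 0], "roll": 0, "claw": 20}, {"offset": [0, 0, 0], "roll": 0, "claw": 20}, {"offset": [0, 0, 0], "roll": 0, "claw": 20}, {"offset": [0, 0, 0], "roll": 0, "claw": 20}]'

```text
time: 2.35
eef_pos: [0.5703, 0.3076, 0.0366]
eef_rot: [0.407, 3.107, 0.009]
force: [-0.2, -0.1, 0.1]
width: 0.0503
```

Run:
```python
from h import *
c=grab("scene");save(c,"g2.png",(300,100,420,220),5);e=observe();print(e["eef_pos"],e["width"],e["force"])
```

```text
[0.57035204 0.30760433 0.03664434] 0.046600069158328504 [ 0.94651907  0.0994836  -0.11031227]
```

View pics/g2.png

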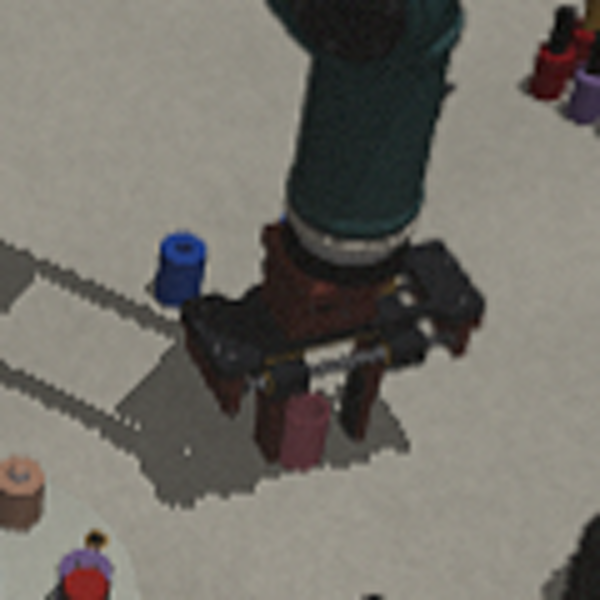

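The picture shows the sleeve between the fingers at crop (305,430). The pose has drifted by about 4 mm during the zero rows, because each row starts from the noisy measured pose. I correct that and go on closing.

Request:
servo_tool --motion '[{"offset": [-0.04, -0.03, -0.06], "roll": 0, "claw": 40}, {"offset": [0, 0, 0], "roll": 0, "claw": 40}]'

```text
time: 2.6
eef_pos: [0.5662, 0.3044, 0.0307]
eef_rot: [0.407, 3.106, 0.009]
force: [-0.5, -0.4, 0.4]
width: 0.0399
```

Request:
servo_tool --motion '[{"offset": [0, 0, 0], "roll": 0, "claw": 20}, {"offset": [0, 0, 0], "roll": 0, "claw": 20}, {"offset": [0, 0, 0], "roll": 0, "claw": 20}]'

```text
time: 2.9
eef_pos: [0.5658, 0.3041, 0.0303]
eef_rot: [0.407, 3.107, 0.009]
force: [0.2, -0.7, 0.3]
width: 0.0308
```

Request:
servo_tool --motion '[{"offset": [0, 0, 0.2], "roll": 0, "claw": 20}, {"offset": [0, 0, 0.4], "roll": 0, "claw": 20}, {"offset": [0, 0, 0.4], "roll": 0, "claw": 20}, {"offset": [0, 0, 0.4], "roll": 0, "claw": 20}, {"offset": [0, 0, 0.2], "roll": 0, "claw": 20}]'

```text
time: 3.4
eef_pos: [0.5615, 0.3023, 0.1905]
eef_rot: [-0.408, -3.113, 0.0]
force: [-0.4, 0.9, -0.1]
width: 0.0307
```

Run:
```python
from h import *
c=grab("scene");save(c,"g3.png",(300,60,420,200),4);e=observe();print(e["eef_pos"],e["width"],e["force"],e["qpos"])
```

```text
[0.56277357 0.30278747 0.1930325 ] 0.030709396243537437 [0.68888043 0.04752163 0.81672518] [ 3.85203970e-01  4.56671783e-01  1.47918011e+00  7.05631932e-04
  1.20336265e+00 -9.25135622e-01]
```

View pics/g3.png

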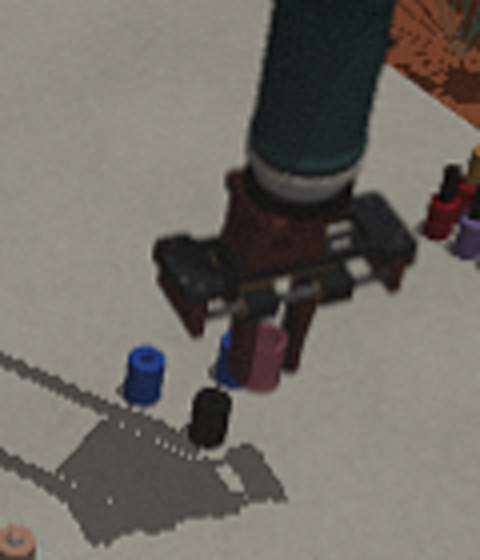

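The picture shows the pink sleeve held upright at crop (265,355), with the black and blue ones untouched. I carry it to the post.

Request:
servo_tool --motion '[{"offset": [-0.1, -0.45, 0], "roll": 0, "claw": 20}, {"offset": [-0.1, -0.45, 0], "roll": 0, "claw": 20}, {"offset": [-0.1, -0.45, 0], "roll": 0, "claw": 20}, {"offset": [-0.1, -0.45, 0], "roll": 0, "claw": 20}, {"offset": [-0.1, -0.45, 0], "roll": 0, "claw": 20}, {"offset": [-0.1, -0.4, 0], "roll": 0, "claw": 20}, {"offset": [0, 0, -0.1], "roll": 0, "claw": 20}, {"offset": [0, 0, 0], "roll": 0, "claw": 20}]'

```text
time: 4.25
eef_pos: [0.4999, 0.0311, 0.1809]
eef_rot: [0.403, 3.11, 0.007]
force: [-0.2, 0.2, 0.2]
width: 0.031
```

Request:
servo_tool --motion '[{"offset": [0.01, -0.05, -0.3], "roll": 0, "claw": 20}, {"offset": [0, 0, -0.25], "roll": 0, "claw": 20}, {"offset": [0, 0, 0], "roll": 0, "claw": 20}]'

```text
time: 4.55
eef_pos: [0.5025, 0.0284, 0.1245]
eef_rot: [0.401, 3.108, 0.009]
force: [-0.9, 0.3, 0.2]
width: 0.0307
```

Run:
```python
from h import *
c=grab("scene");save(c,"g4.png",(220,150,340,260),5);e=observe();print(e["eef_pos"],e["width"],e["force"])
print(proj(c,[[.501,.0262,.08],[.501,.0262,.04],[e["eef_pos"][0],e["eef_pos"][1],e["eef_pos"][2]-.03]])*5-np.array([1100,750]))
```

```text
[0.50334802 0.02840906 0.12575031] 0.030838099700267605 [ 0.02194958 -0.15413254 -1.15287308]
[[281.47881067 232.92296833]
 [281.2478645  276.27668809]
 [286.81965461 216.29151439]]
```

View pics/g4.png

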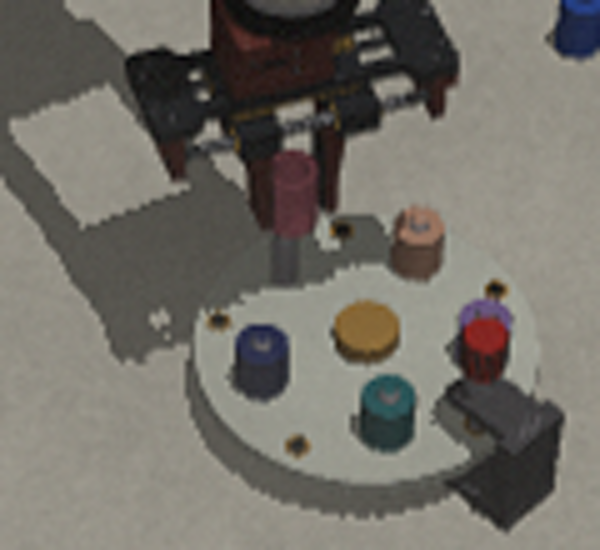

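The picture shows the sleeve's axis at crop x≈293 and the post's at ≈285. The projected poses differ by 5 px, so that fits the 2–3 mm pose offset. I correct it and measure again.

Request:
servo_tool --motion '[{"offset": [-0.02, -0.02, -0.06], "roll": 0, "claw": 20}, {"offset": [0, 0, 0], "roll": 0, "claw": 20}]'

```text
time: 4.8
eef_pos: [0.5025, 0.0277, 0.1207]
eef_rot: [0.396, 3.105, 0.009]
force: [-0.0, -0.3, -0.6]
width: 0.0307
```

Run:
```python
from h import *
import pickle
c=grab("scene");save(c,"g5.png",(255,165,315,215),10);e=observe();print(e["eef_pos"],e["width"],e["force"])
p=e["eef_pos"]
print(np.array(c["R"])[0])
h=cv2.cvtColor(c["color"],cv2.COLOR_RGB2HSV)
m=((h[...,0]>165)&(h[...,1]>90)&(h[...,2]>60)).astype(int)
for v in range(178,206):
    r=h[v,265:300]; print(v,''.join('#' if (x[0]>164 and x[1]>70) else '.' for x in r),c["color"][v,270:286].sum(1)//3)
print(proj(c,[[.501,.0262,.08],[.501,.0262,.04],[p[0],p[1],p[2]-.03],[p[0],p[1],p[2]+.015]]))
```

```text
[0.50333093 0.02775737 0.12126438] 0.030386426695783113 [0.25635801 0.57606395 0.10663157]
[0.55818362 0.82955393 0.01647168]
178 ................................... [ 33  34  28  25  21  24  78 108 122 151 149 152  41  22  29  34]
179 ................................... [ 27  30  22  33  24  32 114 151 146 149 145 148  41  20  25  33]
180 ................................... [ 27  25  32  29  28  28  97 131 130 134 134 144  41  25  24  36]
181 ..........######................... [ 29  31  24  31  39  45  68  60  62  76  76 117  37  22  27  34]
182 .........#########................. [34 30 31 32 59 65 64 64 59 60 61 65 43 20 25 31]
183 .........#########................. [34 36 35 35 49 55 56 58 61 59 57 60 69 27 25 34]
184 .........#########................. [36 34 31 37 41 53 58 58 62 59 57 51 66 37 24 34]
185 .........#########................. [30 35 36 35 41 58 58 62 60 60 56 54 70 35 24 37]
186 .........#########................. [31 34 34 34 48 62 59 60 61 59 60 62 65 32 27 35]
187 .........#########................. [27 34 38 33 50 66 61 62 61 64 66 69 56 34 29 35]
188 ......
[... 1170 characters left out ...]
81 140 154]
200 ................................... [ 81  82  81  80  63  61  63  66  62  68  82  83  82  80  79 139]
201 ................................... [83 83 82 83 67 59 65 70 61 65 84 82 80 81 78 79]
202 ................................... [81 81 84 83 65 62 65 68 63 66 81 81 81 83 78 78]
203 ................................... [83 80 82 81 67 61 67 65 61 67 84 80 81 79 83 78]
204 ................................... [84 84 83 83 67 66 65 65 59 66 82 81 80 80 78 78]
205 ................................... [ 82  83  82  81  69  62  62  64  61  66  83  81  80  79  81 102]
[[276.29576213 196.58459367]
 [276.2495729  205.25533762]
 [277.17125413 194.34994986]
 [277.24695367 184.02603755]]
```

View pics/g5.png

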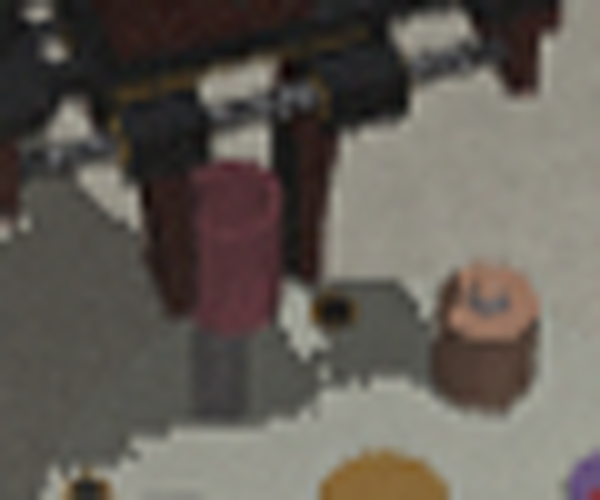

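The sleeve's right edge at px 282.8, less half its 11.4 px width (the left finger hides its left edge), puts the axis at ≈277.1. The post is at 276.7, so about 1–2 mm off. I nudge it over and lower gently, watching the force.

Request:
servo_tool --motion '[{"offset": [-0.035, -0.025, -0.1], "roll": 0, "claw": 20}, {"offset": [0, 0, -0.1], "roll": 0, "claw": 20}]'

```text
time: 5.05
eef_pos: [0.5018, 0.0253, 0.1026]
eef_rot: [0.395, 3.098, 0.01]
force: [-0.2, -0.9, -0.8]
width: 0.0308
```

Request:
servo_tool --motion '[{"offset": [-0.005, 0.01, -0.1], "roll": 0, "claw": 20}, {"offset": [0, 0, -0.1], "roll": 0, "claw": 20}]'

```text
time: 5.25
eef_pos: [0.5014, 0.0262, 0.0813]
eef_rot: [0.395, 3.097, 0.01]
force: [0.0, 1.3, 0.6]
width: 0.0308
```

Request:
servo_tool --motion '[{"offset": [0, 0, -0.08], "roll": 0, "claw": 20}, {"offset": [0, 0, -0.03], "roll": 0, "claw": 20}]'

```text
time: 5.45
eef_pos: [0.5011, 0.0262, 0.0693]
eef_rot: [0.396, 3.098, 0.01]
force: [-7.5, -0.5, 42.2]
width: 0.0308
```

Request:
servo_tool --motion '[{"offset": [0, 0, 0.01], "roll": 0, "claw": 45}, {"offset": [0, 0, 0], "roll": 0, "claw": 50}, {"offset": [0, 0, 0], "roll": 0, "claw": 50}]'

```text
time: 5.75
eef_pos: [0.5013, 0.0261, 0.0694]
eef_rot: [0.396, 3.098, 0.01]
force: [0.2, 0.2, -0.2]
width: 0.0492
```

Sleeve released and the force is back to zero. I retreat upward and look.

Request:
servo_tool --motion '[{"offset": [0, 0, 0.2], "roll": 0, "claw": 50}, {"offset": [0, 0, 0.4], "roll": 0, "claw": 50}, {"offset": [0, 0, 0.4], "roll": 0, "claw": 87}, {"offset": [-0.05, 0.45, 0.1], "roll": 0, "claw": 87}, {"offset": [-0.05, 0.45, 0], "roll": 0, "claw": 87}, {"offset": [-0.05, 0.45, 0], "roll": 0, "claw": 87}, {"offset": [-0.05, 0.45, 0], "roll": 0, "claw": 87}, {"offset": [-0.05, 0.45, 0], "roll": 0, "claw": 87}]'

```text
time: 6.55
eef_pos: [0.4765, 0.253, 0.183]
eef_rot: [0.414, 3.095, 0.011]
force: [0.2, -0.4, -0.2]
width: 0.0869
```

```bash
python3 - <<'E'
from h import *
e=observe();print(e["eef_pos"],e["eef_rot"],e["width"])
for n in("scene","top"):
    c=grab(n);save(c,"p_"+n+".png",(230,170,330,250) if n=="scene" else (210,140,320,260),5)
    P=cloud(c);q=P.reshape(-1,3);q=q[(abs(q[:,0]-.501)<.025)&(abs(q[:,1]-.0262)<.025)&(q[:,2]>.07)&(q[:,2]<.1)]
    print(n,len(q),((q.min(0)+q.max(0))/2).round(4),np.median(q[:,2]),q[:,2].max())
    for nm,x,y in(("black",.474,.346),("blue1",.43,.412),("blue2",.403,.332)):
        q=P.reshape(-1,3);q=q[(abs(q[:,0]-x)<.025)&(abs(q[:,1]-y)<.025)&(abs(q[:,2]-.045)<.006)]
        if len(q):print(nm,len(q),((q.min(0)+q.max(0))/2).round(4))
E
python3 -c "
import cv2,numpy as np
a=cv2.imread('pics/p_scene.png');b=cv2.imread('pics/p_top.png')
f=lambda i:cv2.resize(i,(390,400))
cv2.imwrite('pics/p.png',cv2.convertScaleAbs(np.hstack([f(a),f(b)]),alpha=1.4))"
```

```text
[0.47648942 0.25300459 0.18299281] [0.41409766 3.09452213 0.01112738] 0.08687782939092624
scene 92 [0.5042 0.0265 0.0801] 0.0813005291348039 0.09011594815133717
black 58 [0.476  0.3461 0.0444]
blue1 45 [0.4325 0.4126 0.044 ]
blue2 50 [0.4078 0.3325 0.0444]
top 132 [0.4994 0.0277 0.0803] 0.08329392353256015 0.09046888593474689
black 1 [0.4586 0.3552 0.0413]
blue1 129 [0.4294 0.4117 0.0444]
blue2 63 [0.4029 0.3401 0.0449]
```

View pics/p.png

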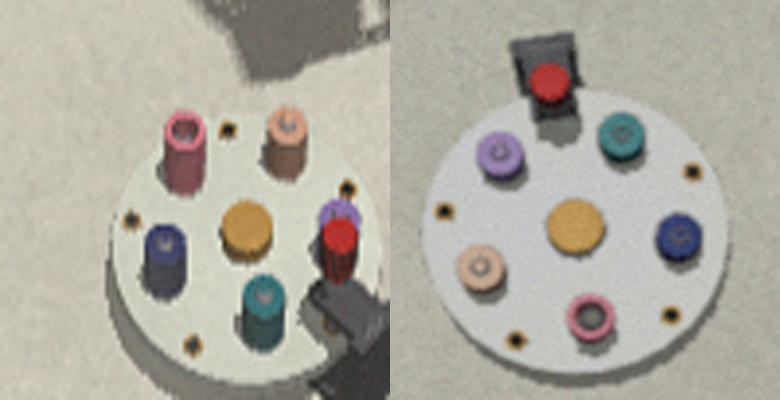

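Both views show the pink sleeve on the post and seated: crops (185,150) and (590,318), rim about 84 mm high, matching the 85 mm expected. Next is the black one.

Request:
servo_tool --motion '[{"offset": [-0.01, 0.45, 0], "roll": 0, "claw": 87}, {"offset": [-0.01, 0.47, 0], "roll": 0, "claw": 87}, {"offset": [0, 0, -0.3], "roll": 0, "claw": 87}, {"offset": [0, 0, -0.3], "roll": 0, "claw": 87}]'

```text
time: 7.05
eef_pos: [0.4772, 0.3528, 0.1246]
eef_rot: [0.402, 3.088, 0.021]
force: [0.2, -1.0, -0.5]
width: 0.0868
```

Request:
servo_tool --motion '[{"offset": [-0.03, -0.07, -0.35], "roll": 0, "claw": 87}, {"offset": [0, 0, -0.35], "roll": 0, "claw": 87}, {"offset": [0, 0, -0.2], "roll": 0, "claw": 60}, {"offset": [0, 0, 0], "roll": 0, "claw": 50}]'

```text
time: 7.45
eef_pos: [0.4723, 0.3423, 0.0274]
eef_rot: [0.401, 3.093, 0.014]
force: [-0.4, -0.8, -0.4]
width: 0.0744
```

Request:
servo_tool --motion '[{"offset": [0.02, 0.03, 0.02], "roll": 0, "claw": 45}, {"offset": [0, 0, 0], "roll": 0, "claw": 42}, {"offset": [0, 0, 0], "roll": 0, "claw": 20}, {"offset": [0, 0, 0], "roll": 0, "claw": 20}, {"offset": [0, 0, 0], "roll": 0, "claw": 20}, {"offset": [0, 0, 0], "roll": 0, "claw": 20}]'

```text
time: 8.05
eef_pos: [0.478, 0.3461, 0.0342]
eef_rot: [0.401, 3.087, 0.021]
force: [-0.1, -0.1, -1.2]
width: 0.0317
```

Request:
servo_tool --motion '[{"offset": [0, 0, 0], "roll": 0, "claw": 20}, {"offset": [0, 0, 0.2], "roll": 0, "claw": 20}, {"offset": [0, 0, 0.4], "roll": 0, "claw": 20}, {"offset": [0, 0, 0.4], "roll": 0, "claw": 20}, {"offset": [0, 0, 0.4], "roll": 0, "claw": 20}, {"offset": [0, 0, 0.2], "roll": 0, "claw": 20}]'

```text
time: 8.65
eef_pos: [0.4733, 0.3437, 0.1955]
eef_rot: [0.401, 3.096, 0.01]
force: [1.0, 0.5, -0.6]
width: 0.0315
```

Run:
```python
from h import *
c=grab("scene");save(c,"g6.png",(270,50,420,200),4);e=observe();print(e["eef_pos"],e["width"],e["force"])
```

```text
[0.4744523  0.3443672  0.19787604] 0.03159137637105221 [0.45687603 0.60286536 0.88224523]
```

View pics/g6.png

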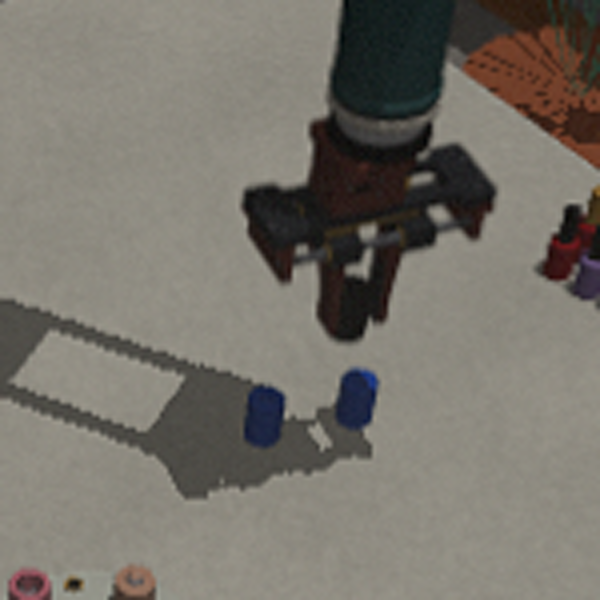

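The picture shows the black sleeve in the grip at crop (350,305), both blue ones still standing. I carry it to the tray.

Request:
servo_tool --motion '[{"offset": [-0.03, -0.47, 0], "roll": 0, "claw": 20}, {"offset": [-0.03, -0.47, 0], "roll": 0, "claw": 20}, {"offset": [-0.03, -0.47, 0], "roll": 0, "claw": 20}, {"offset": [-0.03, -0.47, 0], "roll": 0, "claw": 20}, {"offset": [-0.03, -0.47, 0], "roll": 0, "claw": 20}, {"offset": [-0.03, -0.47, 0], "roll": 0, "claw": 20}, {"offset": [-0.03, -0.47, 0], "roll": 0, "claw": 20}, {"offset": [-0.03, -0.47, 0], "roll": 0, "claw": 20}]'

```text
time: 9.5
eef_pos: [0.4472, -0.0371, 0.196]
eef_rot: [0.382, 3.092, 0.021]
force: [0.9, -0.4, 0.1]
width: 0.0315
```

Request:
servo_tool --motion '[{"offset": [0, -0.46, 0], "roll": 0, "claw": 20}, {"offset": [0, -0.46, 0], "roll": 0, "claw": 20}, {"offset": [0, -0.46, 0], "roll": 0, "claw": 20}, {"offset": [0, -0.46, 0], "roll": 0, "claw": 20}, {"offset": [0, -0.4, 0], "roll": 0, "claw": 20}, {"offset": [0, 0, -0.2], "roll": 0, "claw": 20}, {"offset": [0, 0, -0.4], "roll": 0, "claw": 20}, {"offset": [0, 0, -0.3], "roll": 0, "claw": 20}]'

```text
time: 10.3
eef_pos: [0.445, -0.2801, 0.1027]
eef_rot: [0.396, 3.083, 0.011]
force: [-0.2, -0.3, -1.2]
width: 0.0314
```

Request:
servo_tool --motion '[{"offset": [-0.04, 0.13, -0.25], "roll": 0, "claw": 20}, {"offset": [0, 0, -0.2], "roll": 0, "claw": 20}, {"offset": [0, 0, -0.08], "roll": 0, "claw": 20}]'

```text
time: 10.6
eef_pos: [0.4376, -0.265, 0.0431]
eef_rot: [0.399, 3.089, 0.017]
force: [-0.6, 0.1, -0.5]
width: 0.0317
```

Request:
servo_tool --motion '[{"offset": [0, 0, -0.03], "roll": 0, "claw": 20}]'

```text
time: 10.7
eef_pos: [0.4367, -0.2643, 0.0389]
eef_rot: [0.4, 3.091, 0.019]
force: [-0.2, -0.1, -0.6]
width: 0.0315
```

Request:
servo_tool --motion '[{"offset": [0, 0, 0], "roll": 0, "claw": 45}, {"offset": [0, 0, 0], "roll": 0, "claw": 50}, {"offset": [0, 0, 0], "roll": 0, "claw": 50}, {"offset": [0, 0, 0.2], "roll": 0, "claw": 50}, {"offset": [0, 0, 0.4], "roll": 0, "claw": 50}, {"offset": [0, 0, 0.4], "roll": 0, "claw": 50}, {"offset": [0, 0, 0.4], "roll": 0, "claw": 50}, {"offset": [0, 0, 0.2], "roll": 0, "claw": 50}]'

```text
time: 11.5
eef_pos: [0.4371, -0.2649, 0.2072]
eef_rot: [0.399, 3.089, 0.016]
force: [-0.3, 0.1, -0.0]
width: 0.0499
```

Request:
servo_tool --motion '[{"offset": [0, 0.45, 0], "roll": 0, "claw": 60}, {"offset": [0, 0.45, 0], "roll": 0, "claw": 60}, {"offset": [0, 0.45, 0], "roll": 0, "claw": 60}]'

```text
time: 11.8
eef_pos: [0.4425, -0.1351, 0.2159]
eef_rot: [0.409, 3.068, -0.0]
force: [0.8, 0.2, 0.1]
width: 0.0599
```

Run:
```python
from h import *
for n in("scene","top"):
    c=grab(n);save(c,"q_"+n+".png",s=1)
e=observe();print(e["eef_pos"],e["eef_rot"],e["width"])
a=cv2.imread("pics/q_scene.png")[130:340,140:400];b=cv2.imread("pics/q_top.png")[100:310,190:450]
cv2.imwrite("pics/q.png",cv2.convertScaleAbs(cv2.resize(np.hstack([a,b]),None,fx=1.5,fy=1.5),alpha=1.3))
```

```text
[ 0.44069449 -0.13110881  0.2151673 ] [0.40114365 3.07314087 0.00431944] 0.05992614534625636
```

View pics/q.png

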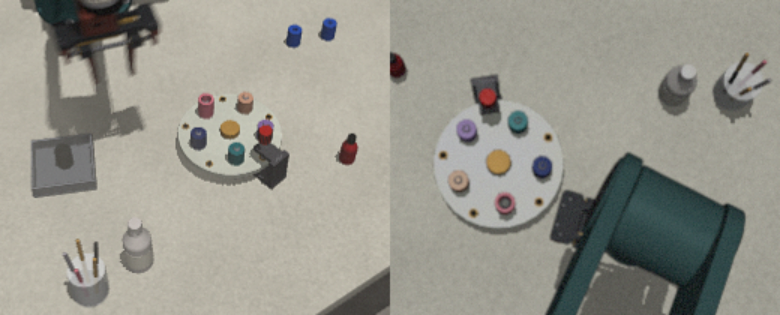

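The scene crop shows the black sleeve standing in the tray at (64,155), pink on its post at (206,105), and the bottles, pot and blue sleeves untouched. Both are sorted, so now the knob.

Request:
servo_tool --motion '[{"offset": [0.36, 0.31, 0], "roll": 0, "claw": 60}, {"offset": [0.36, 0.31, 0], "roll": 0, "claw": 60}, {"offset": [0.36, 0.31, 0], "roll": 0, "claw": 60}, {"offset": [0.36, 0.31, 0], "roll": 0, "claw": 60}, {"offset": [0.36, 0.31, 0], "roll": 0, "claw": 60}, {"offset": [0.36, 0.31, 0], "roll": 0, "claw": 60}, {"offset": [0, 0, 0], "roll": 0, "claw": 60}]'

```text
time: 12.6
eef_pos: [0.6675, 0.0574, 0.2214]
eef_rot: [0.403, 3.058, -0.002]
force: [-0.7, 0.2, 0.3]
width: 0.06
```

Request:
servo_tool --motion '[{"offset": [-0.09, -0.01, -0.2], "roll": 0, "claw": 60}, {"offset": [0, 0, -0.2], "roll": 0, "claw": 60}, {"offset": [0, 0, -0.1], "roll": 0, "claw": 60}, {"offset": [0, 0, 0], "roll": 0, "claw": 60}]'

```text
time: 13.0
eef_pos: [0.6606, 0.0536, 0.1721]
eef_rot: [0.399, 3.054, -0.005]
force: [-0.3, -0.4, -0.1]
width: 0.0603
```

Run:
```python
from h import *
c=grab("scene");save(c,"k1.png",(260,140,380,260),5);e=observe();print(e["eef_pos"],e["eef_rot"],e["width"],e["force"],e["qpos"])
```

```text
[0.66102915 0.05350792 0.17287777] [ 0.39959451  3.05295424 -0.00438501] 0.05999910825256619 [-0.66020842 -0.22514614 -0.77539249] [-0.01790845  0.48144409  1.49337615 -0.01100729  1.10491217 -1.32376846]
```

View pics/k1.png

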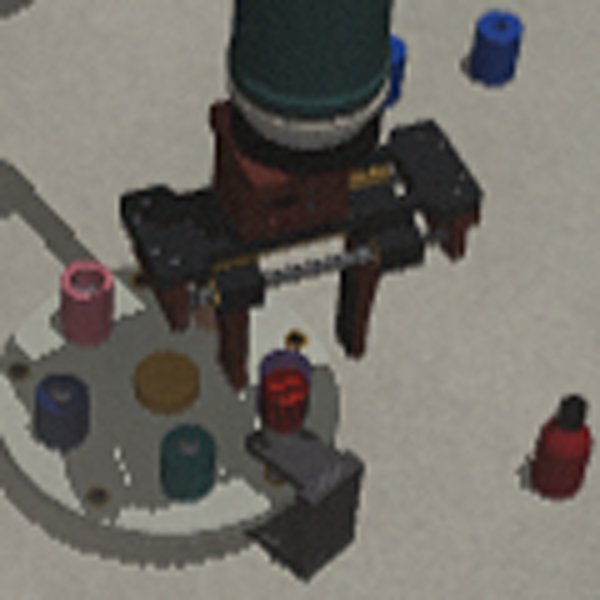

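The fingers straddle the knob at crop (285,400). I lower, correcting about 3 mm.

Request:
servo_tool --motion '[{"offset": [-0.03, 0.03, -0.2], "roll": 0, "claw": 60}, {"offset": [0, 0, -0.2], "roll": 0, "claw": 60}, {"offset": [0, 0, -0.15], "roll": 0, "claw": 60}, {"offset": [0, 0, 0], "roll": 0, "claw": 60}]'

```text
time: 13.45
eef_pos: [0.6612, 0.0539, 0.1223]
eef_rot: [0.402, 3.044, -0.004]
force: [-1.0, -0.1, -0.2]
width: 0.06
```

Request:
servo_tool --motion '[{"offset": [-0.04, 0.03, -0.13], "roll": 0, "claw": 50}, {"offset": [-0.01, 0, 0], "roll": 0, "claw": 40}]'

```text
time: 13.65
eef_pos: [0.6574, 0.0564, 0.1108]
eef_rot: [0.402, 3.04, -0.004]
force: [-0.7, -0.8, -0.9]
width: 0.0471
```

Request:
servo_tool --motion '[{"offset": [0, 0, -0.01], "roll": 0, "claw": 30}, {"offset": [0, 0, -0.01], "roll": 0, "claw": 30}]'

```text
time: 13.85
eef_pos: [0.6581, 0.0564, 0.1102]
eef_rot: [0.402, 3.038, -0.003]
force: [-0.2, 0.0, -0.4]
width: 0.0322
```

Request:
servo_tool --motion '[{"offset": [0, 0, 0], "roll": 0, "claw": 0}, {"offset": [0, 0, 0], "roll": 0, "claw": 0}, {"offset": [0, 0, 0], "roll": 0, "claw": 0}]'

```text
time: 14.15
eef_pos: [0.6582, 0.0558, 0.1106]
eef_rot: [0.401, 3.038, -0.005]
force: [-0.6, 0.0, -1.2]
width: 0.0255
```

Gripped at 25.5 mm, which matches the 26 mm knob. I pull up in small steps.

Request:
servo_tool --motion '[{"offset": [0, 0, 0.04], "roll": 0, "claw": 0}, {"offset": [0, 0, 0.05], "roll": 0, "claw": 0}, {"offset": [0, 0, 0.03], "roll": 0, "claw": 0}]'

```text
time: 14.45
eef_pos: [0.6582, 0.0559, 0.1215]
eef_rot: [0.401, 3.039, -0.005]
force: [2.2, -0.0, -9.5]
width: 0.0254
```

Request:
servo_tool --motion '[{"offset": [0, 0, 0.04], "roll": 0, "claw": 0}, {"offset": [0, 0, 0.02], "roll": 0, "claw": 0}]'

```text
time: 14.65
eef_pos: [0.6581, 0.0558, 0.1267]
eef_rot: [0.402, 3.039, -0.005]
force: [8.9, -0.5, -26.3]
width: 0.0256
```

The force jumped to 26 N at 16 mm of lift, so the plunger is at its stop. I check that it holds.

Run:
```python
from h import *
import pickle
D=pickle.load(open("d0.pkl","rb"))
for i in range(3):
    c=grab("scene");e=observe();print(e["time"],e["eef_pos"],e["width"],e["force"])
save(c,"k2.png",(260,140,380,260),5)
t=grab("top");save(t,"k3.png",s=1.3)
def red(c):
    h=cv2.cvtColor(c["color"],cv2.COLOR_RGB2HSV);m=((h[...,0]<8)|(h[...,0]>174))&(h[...,1]>150)
    m[:200]=0;m[240:]=0;m[:,:300]=0;m[:,335:]=0;v,u=np.nonzero(m);return len(v),u.mean(),v.min(),v.max(),v.mean()
print(red(D["scene"]),red(c),proj(c,[[.6578,.0563,.095],[.6578,.0563,.111]]))
```

```text
14.7 [0.65820484 0.05585474 0.12667755] 0.02533977627728492 [  4.62636469   0.17493256 -12.70072789]
14.75 [0.65817279 0.05586173 0.12665422] 0.0253163673511342 [  4.51259977  -0.24635648 -13.49519641]
14.8 [0.65818719 0.05584368 0.126641  ] 0.025492952955251346 [  5.60506493  -1.1663105  -13.83363303]
(56, np.float64(316.75), np.int64(214), np.int64(225), np.float64(217.66071428571428)) (51, np.float64(317.5882352941176), np.int64(210), np.int64(221), np.float64(214.54901960784315)) [[315.48002264 223.21951301]
 [315.8521843  219.66860323]]
```

View pics/k2.png

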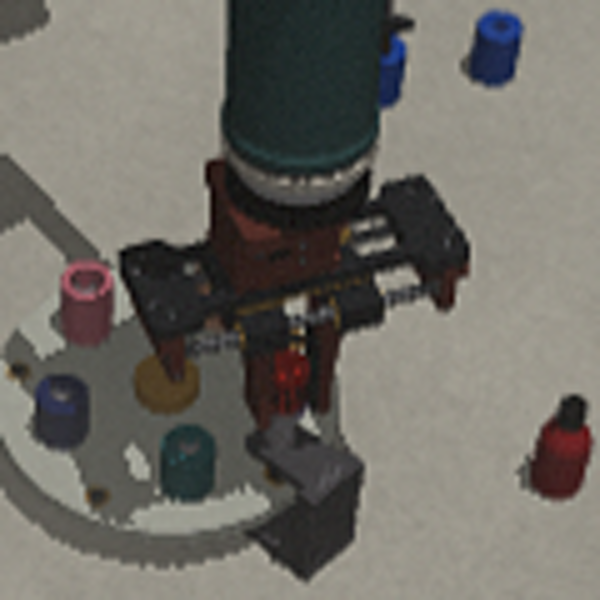

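View pics/k3.png

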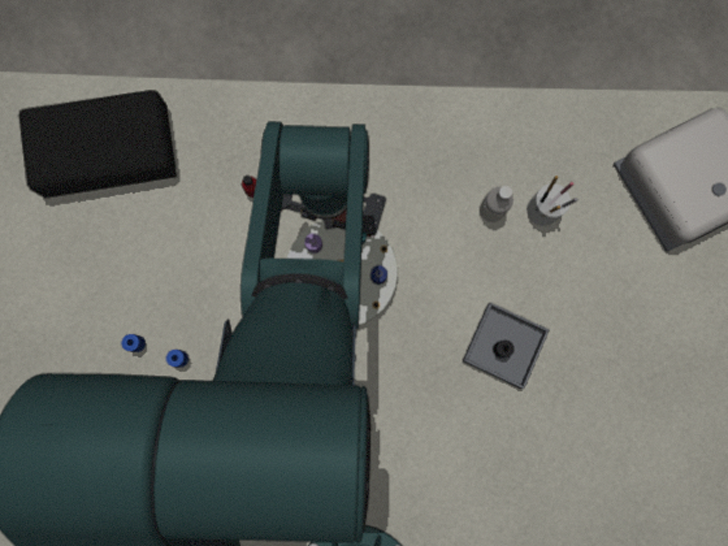

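The knob rose 4 px, matching the 3.6 px expected for 16 mm, and the black sleeve stands in the tray at (504,350). The force settled to about 13 N, only slightly above the spring, so I add a small extra push into the stop.

Request:
servo_tool --motion '[{"offset": [0, 0, 0.02], "roll": 0, "claw": 0}]'

```text
time: 14.95
eef_pos: [0.658, 0.0559, 0.1269]
eef_rot: [0.402, 3.04, -0.004]
force: [11.4, 0.7, -33.0]
width: 0.0256
```

Run:
```python
from h import *
for i in range(6):
    c=grab("scene");e=observe();print(e["time"],e["eef_pos"],e["width"],e["force"])
```

```text
15.0 [0.65804289 0.05585347 0.12678308] 0.024891616023906892 [  9.21772265   0.33464929 -23.16028771]
15.05 [0.65803895 0.05585214 0.12681222] 0.02529523214169258 [  9.25991496  -0.83005587 -23.25202998]
15.1 [0.65802312 0.05585075 0.12679055] 0.025475417911750328 [  8.83704076   0.24171059 -23.40595674]
15.15 [0.65804358 0.05588608 0.12680406] 0.025462080323692536 [  8.43816465   0.09098821 -23.62581219]
15.2 [0.65807614 0.05587854 0.12682747] 0.025203333231062403 [  8.63381015  -1.31487252 -23.55282048]
15.25 [0.65806925 0.05584142 0.12681905] 0.02530550269354841 [  9.4190944    0.20883065 -23.23622205]
```

The force is steady at 23 N with no creep, so the knob is held firmly at the stop. I hand in.

```bash
python3 -c "
from rig import manip
print(manip.sign_off())"
```

```text
the job is handed in; nothing more can be done
None
```

I handed the job in at about 15.3 s with all three parts done and the gripper still holding the knob at full pull. The sign-off gives no verdict.

- **Pink sleeve:** it is on the bare post and down on the disc. Both views show it seated. The rim measured about 81–83 mm (median), with single points up to 90 mm, against an expected 85 mm. The stronger evidence is the contact with the disc and the release height, which puts the underside at about 39 mm for a 40 mm disc.
- **Black sleeve:** it stands upright in the grey tray, seen in both cameras. The bottles, brush pot and blue look-alikes look unmoved in the pictures.
- **Plunger:** I pulled the knob up 16 mm until the force jumped at the stop. At the last check it held 23 N with no slip or creep.

**What went less well:**
- **Seating force:** the wrist force briefly reached 42 N as the sleeve seated. That was through the held sleeve rather than the arm or gripper body, but it is over the 40 N figure.
- **Tool tilt:** the tool had tilted about 4° by the end.
- **Camera disagreement:** the two cameras differed by up to about 5 mm on the loose parts and the post, and by about 12 mm on the tray. I used the mean for the loose parts, post and knob, and stayed close to the top view for the tray.

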